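# Snap-hook a saucer crate's hasp shut on the pottery packing table

## Task

Secure the closed crate of saucers: take the steel snap hook, the one with the sprung gate across its mouth, and push it mouth first onto one of the two upright legs of the staple that stands up through the hasp on the crate lid, until the gate springs shut behind the leg. Let go and leave the hook lying on the lid, clipped to the staple.

Things in the scene. Friction and masses are not known exactly. Their poses are not given: they have to be found in the camera images.
- snap_hook: Steel snap hook with a gate, 159 mm long, 60 wide, 12 thick, 0.26 kg, lying flat. Origin: under the pocket's middle; x to nose and mouth, z up. Two 12 mm bars flank the pocket: hinge arm at y = +22 (to x = 30), nose arm at y = -24 (to x = 45); back bar's inner face at x = -28. Grip the shank at x = -62 (20 wide in y, x -88 to -36); eye behind it to -114. A like hook without gate is not it.
- gate (a joint): The snap hook's 8 mm rod gate across its mouth, shut from hook (24, 20) to (31, -15) mm; 0 = shut, grows to 1.6 rad as pushed inward about its hinge at (24, 20). Light spring, 2 to 10 N. A leg entering at hook y -8 to +10 (best 0) must be pushed almost to the back bar, leg centre at hook x = -20 mm (bar stops it at -24), before the gate clears it and snaps shut.
- leg_left (a point): Foot centre of the staple's left (+y) leg, on the hasp leaf, 53 mm above the table. The staple is an upright arch of 8 mm steel bar, two vertical legs 60 mm apart, cross bar's top 45 mm above this point. y runs from right to left leg, x square to the arch, away from the robot, z up. The lid, 3 mm lower than the leaf, is flat and clear for 120 mm on the robot's side. The crate is immovable.
- leg_right (a point): The same for the staple's right (-y) leg, 60 mm from the left one. Either leg will do. Push the hook on level, square to the arch, with its bars some 10 mm above the hasp leaf: one arm passes inside the arch, the other outside.

How it is judged:
By the outcome, as a careful person would: the job done as asked, in the order asked, and still so for the second after the job is handed in, with the robot touching nothing.
It also fails if it takes over 48 s, if anything falls off the work surface, if the arm or the gripper's body presses on something with over 40 N, if the wrist force passes 120 N, or if a joint passes its speed limit or range.

## Robot

A 7-joint arm with a two-finger parallel gripper is mounted at the origin on the work surface. World frame = base frame: x ahead of the robot, y to its left, z up, the work surface at z = 0. Lengths are in m, angles in rad, forces in N, time in s.
With the tool pointing down it reaches from about 0.425 to 0.875 m from the base axis. Payload 8.4 kg.
Tool frame: the origin (TCP) lies midway between the tips of the shut fingers; the grasp point (between the pads) lies 19 mm behind it; z points along the fingers, y is the line along which they close (so a half turn about z gives the same grasp; the last joint's range is limited). The gripper opens to 85 mm and grips with 20 to 120 N. Pads are 22 mm wide; open, the fingers measure 114 mm over their backs; the gripper's body (76 mm by 85 mm) begins 54 mm behind the grasp point. The pads swing forward as they close: fully open they stand 13 mm farther back than shut.
Start: joints at [1.07, 0.333, 0.04, 1.465, -0.013, 1.343, -0.059], TCP at [0.254, -0.598, 0.231] pointing down, gripper open.
Joint ranges: [-2.58, 2.58], [-0.38, 2.09], [-1.3, 1.39], [0.25, 2.4], [-1.5, 4.64], [0.08, 2.09], [-2.65, 2.65]. Speed limits (rad/s): [2.22, 2.22, 2.79, 2.79, 3.14, 3.14, 3.14].

## Interface

Orientations are given as a rotation vector (axis times angle).
In Python, from bench import r, vision gives the robot as it stands. The module is installed in compiled form; this text tells all that it offers.
- The arm moves only by the shell command python3 -m jog 'ROWS' [FORCE]. ROWS is JSON, a list of rows, each an object with "linear": the shift along the world's x, y, z normalised to -1 to 1, where 1 is 0.12 m, a list of three; "delta_rot": the turn, a rotation vector about the world's x, y, z normalised to -1 to 1, where 1 is 180 degrees, a list of three; "fingers": the opening, from 0 (shut) to 1 (fully open). In form: [{"linear": [tx, ty, tz], "delta_rot": [rx, ry, rz], "fingers": fingers}, ...]. A call has 1 to 20 rows; each row shifts and turns the commanded pose from where the row before left it; what a row does not reach is not made up. A row lasts 1/12 s, in which the tool goes at most 41.7 mm and 7.16 degrees, less where a joint would pass 70% of its speed; a pose out of reach is approached as far as the arm can. A call with a number of a shift or a turn outside -1 to 1 is refused whole. A call with a gripper value outside its range is refused whole. The fingers move at their own pace and stop on an object; FORCE is the grip in N (left out, the last holds). Time passes only in rows, so rows that do not move let the fingers close. It gives the time, the measured TCP pose, the force, the opening and the grip force at its end, in the units of the state.
- r.sense(): the state, without advancing time (a new reading comes with each control period).
- vision.grab_frame(name): name is "scene" or "top" or "wrist"; returns (picture, depth): 480x640x3 uint8, red, green, blue; 480x640 float32, m along the optical axis (not along the pixel's ray), 0 where there is no reading.
- vision.get_calibration(name): a dict with "mtx" (3x3 intrinsics, pixels), "k1" (the pictures are not rectified: a ray, as slopes to the right and down, at radius r is drawn at 1 + k1 r^2 times it, then the intrinsics apply), "eye" and "orientation" of the camera in the world. Camera axes: x right, y down, z forward; pixel columns grow to the right and rows downward; lengths in m; the calibration is good to about 2 mm. A picture is of the moment at which its call begins: read the wrist's pose just before it. get_calibration takes no time and is no camera call; for the wrist camera it gives the pose at the moment of the call.
- r.sign_off(): hands the job in; it is judged then, once.
The state is a dict: "time": time; "q": joint angles; "joint_velocities": joint speeds; "joint_torque": joint torques, N m; "tcp_pos": TCP position; "ee_rot": TCP orientation; "wrist_force": force on the tool from outside, world axes, zero at the start; "wrist_torque": the same for the moment, N m; "opening": finger opening in m; "finger_force": force on a finger pad.
Only numpy, scipy, OpenCV 4.12 (cv2) and the standard library are available. Lean on these libraries where they do the work, as an engineer would, in place of code of your own. Each camera call takes 0.05 s, during which the arm holds its last target. There are 200 camera calls.

## Working session

There is one attempt and no reset: what is moved stays moved. The work goes in short steps, Python scripts to look and compute and a shell command to move; the robot and the scene stay as the last step left them, time stands still between calls to the robot, and variables do not carry over. Pictures are saved under pics/ and viewed, at most 10 in all, crops included, and the job is handed in when it is done.

```bash
mkdir -p pics; cat > h.py <<'E'
import numpy as np, cv2
from scipy.spatial.transform import Rotation as R
from bench import r, vision
def grab(n):
    c=vision.get_calibration(n); p,d=vision.grab_frame(n); return p,d,c
def save(f,p): cv2.imwrite('pics/'+f,cv2.cvtColor(p,cv2.COLOR_RGB2BGR))
def Rm(o):
    o=np.array(o,float)
    return o if o.shape==(3,3) else (R.from_rotvec(o) if o.size==3 else R.from_quat(o)).as_matrix()
def rays(uv,c):
    K=np.array(c['mtx']); uv=np.atleast_2d(uv).astype(float)
    s=cv2.undistortPoints(uv[:,None],K,np.array([c['k1'],0,0,0.]))[:,0]
    return np.c_[s,np.ones(len(s))]@Rm(c['orientation']).T
def at_z(uv,c,z):
    d=rays(uv,c); e=np.array(c['eye']); return e+d*((z-e[2])/d[:,2])[:,None]
def at_d(uv,dep,c):
    uv=np.atleast_2d(uv); return np.array(c['eye'])+rays(uv,c)*dep[uv[:,1].astype(int),uv[:,0].astype(int)][:,None]
E
python3 - <<'E'
from h import *
for n in ['top','scene']:
    p,d,c=grab(n); save(n+'.png',p); np.savez(n,p=p,d=d); print(c)
print(r.sense())
E
```

```text
{'mtx': array([[534.89329313,   0.        , 327.21388229],
       [  0.        , 534.89329313, 237.61366994],
       [  0.        ,   0.        ,   1.        ]]), 'k1': -0.028906036921041517, 'eye': array([ 0.41863539, -0.08200104,  1.0177263 ]), 'orientation': array([-2.15766337,  2.12772647, -0.18160511])}
{'mtx': array([[473.72929761,   0.        , 326.39108331],
       [  0.        , 473.72929761, 241.73612105],
       [  0.        ,   0.        ,   1.        ]]), 'k1': 0.015122197470135414, 'eye': array([ 1.25878061, -0.20951885,  0.63158739]), 'orientation': array([-1.82380454, -1.4974778 ,  0.71619971])}
{'time': 0.1, 'q': array([ 1.0697892 ,  0.33383616,  0.03985375,  1.46620646, -0.01339475,
        1.34329393, -0.05849017]), 'joint_velocities': array([-0.00072573, -0.0012726 ,  0.00015486, -0.00064083, -0.00030629,
        0.00013238, -0.0007338 ]), 'joint_torque': array([ 3.46512941e-03, -6.60023904e+01,  1.36992026e+00, -4.06468785e+01,
        1.69886369e-02,  9.12702206e-03, -5.11412225e-05]), 'tcp_pos': array([ 0.25402391, -0.59784874,  0.23050101]), 'ee_rot': array([-3.07700313e+00, -6.26656235e-01,  6.11519103e-04]), 'wrist_force': array([ 0.05582452,  0.10635626, -0.52229956]), 'wrist_torque': array([0.0247476 , 0.02425861, 0.03932472]), 'finger_force': 0.0, 'opening': 0.08543614765919184}
```

View pics/top.png

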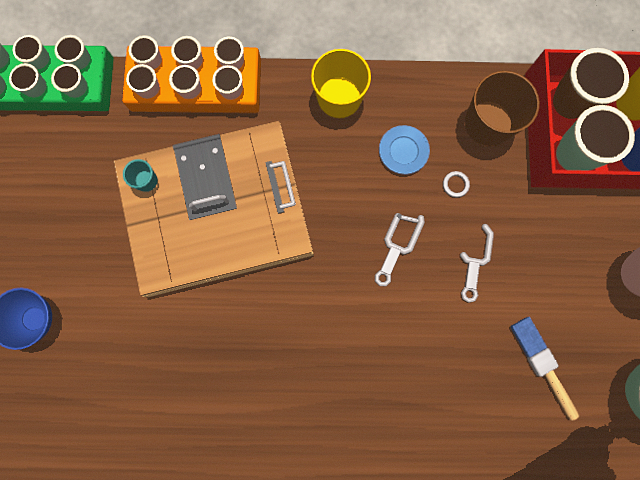

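View pics/scene.png

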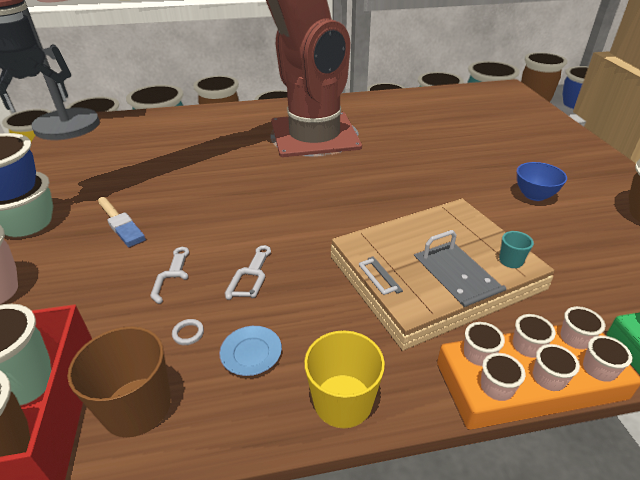

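The top view shows the gated hook at about (400,250), with its eye at (383,278) and mouth up. The hook without a gate is at (478,260). The staple is at (208,204) on the crate, and the part at (283,187) is only a handle. I'll enlarge the hook and staple.

```bash
python3 - <<'E'
from h import *
p=np.load('top.npz')['p']; s=np.load('scene.npz')['p']
a=cv2.resize(p[195:295,360:440],None,fx=5,fy=5,interpolation=2)
b=cv2.resize(p[180:230,175:255],None,fx=5,fy=5,interpolation=2)
e=cv2.resize(s[220:270,400:480],None,fx=5,fy=5,interpolation=2)
save('crop.png',np.hstack([a,np.vstack([b,e])]))
E
```

```text
(no output)
```

View pics/crop.png

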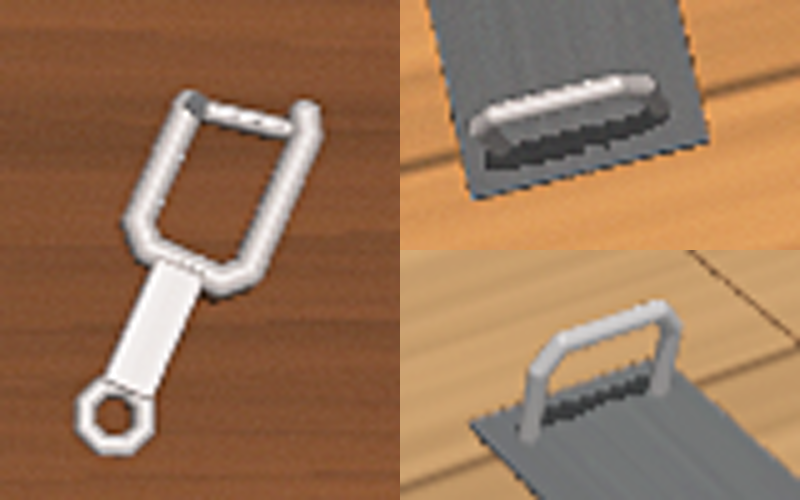

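```bash
python3 - <<'E'
from h import *
z=np.load('top.npz');d=z['d']; c=vision.get_calibration('top')
px=lambda x,y:(360+x/5-.4,195+y/5-.4)
P=at_z([px(116,415),px(190,97),px(307,104),px(155,262),px(205,275),px(107,385),px(155,397)],c,0.008)
print(np.round(P,4))
e=(P[3]+P[4])/2; f=(P[5]+P[6])/2; ax=(e-f); print('shank axis',np.degrees(np.arctan2(ax[1],ax[0])),np.linalg.norm(ax), np.linalg.norm(P[3]-P[4]))
ax=(P[1]+P[2])/2-P[0];
print('shank mid',(e+f)/2,'eye->mouth',np.degrees(np.arctan2(ax[1],ax[0])))
n=P[1]-P[2];print('arms ends dist',np.linalg.norm(n))
sx=lambda x,y:(175+(x-400)/5-.4,180+y/5-.4)
L=at_z([sx(498,150),sx(660,108)],c,.053);T=at_z([sx(480,125),sx(650,82)],c,.09); print('top feet',L,T)
sc=vision.get_calibration('scene');q=lambda x,y:(400+(x-400)/5-.4,220+(y-250)/5-.4)
L2=at_z([q(660,390),q(530,435)],sc,.053);print('scene feet',L2)
# hasp front edge direction, and depth check
E=at_z([sx(475,198),sx(708,145)],c,.053);print('hasp edge',E)
for A in(L,L2,E,T): v=A[0]-A[1];print(np.linalg.norm(v),np.degrees(np.arctan2(v[1],v[0]))-90)
print('leaf h',at_d([(205,165),(230,212),(185,240)],d,c),'hook',at_d([(390,262)],d,c))
E
```

```text
[[ 0.506  -0.1969  0.008 ]
 [ 0.6293 -0.2259  0.008 ]
 [ 0.6272 -0.2712  0.008 ]
 [ 0.5647 -0.212   0.008 ]
 [ 0.56   -0.2311  0.008 ]
 [ 0.5174 -0.1935  0.008 ]
 [ 0.5131 -0.2117  0.008 ]]
shank axis -21.87854744451545 0.05081945191325618 0.019681905292470506
shank mid [ 0.53879583 -0.21210126  0.008     ] eye->mouth -22.910051333774735
arms ends dist 0.045312200337668106
top feet [[0.6224541  0.15519225 0.053     ]
 [0.63916181 0.09622244 0.053     ]] [[0.62359395 0.15296703 0.09      ]
 [0.64011414 0.09335594 0.09      ]]
scene feet [[0.62343524 0.15717689 0.053     ]
 [0.63860436 0.0994927  0.053     ]]
hasp edge [[0.60434222 0.16268612 0.053     ]
 [0.62547648 0.07794112 0.053     ]]
0.061290998177755976 15.81883582588651
0.059645358217886295 14.73341467688337
0.08734055589464793 14.003156496962077
0.0618578888428765 15.4897967825585
leaf h [[0.70780346 0.13963475 0.05285048]
 [0.61975283 0.08979501 0.04898624]
 [0.56570822 0.16917122 0.05231818]] hook [[ 0.53502783 -0.20974315  0.01563317]]
```

```bash
python3 - <<'E'
from h import *
s=r.sense();M=R.from_rotvec(s['ee_rot']).as_matrix();print(M.round(3))
c=vision.get_calibration('wrist');print(c['eye']-s['tcp_pos'],Rm(c['orientation']).round(2))
y=M[:,1];a=np.degrees(np.arctan2(y[1],y[0]));print('y yaw',a)
for t in(67.5,105,-112.5,-75):print(t,(t-a+180)%360-180)
print(np.array([.539,-.212,.2])-s['tcp_pos'],s['q'][6])
E
```

```text
[[ 0.92   0.391 -0.001]
 [ 0.391 -0.92   0.001]
 [-0.    -0.001 -1.   ]]
[0.07428059 0.03212381 0.14241162] [[ 0.39 -0.87 -0.29]
 [-0.92 -0.37 -0.12]
 [-0.    0.31 -0.95]]
y yaw -66.97737285052342
67.5 134.4773728505234
105 171.9773728505234
-112.5 -45.52262714947659
-75 -8.022627149476591
[ 0.28497609  0.38584874 -0.03050101] -0.05849017349399748
```

```bash
python3 -m jog '[{"linear":[0.13,0.18,-0.01],"delta_rot":[0,0,-0.014],"fingers":0.9},{"linear":[0.13,0.18,-0.01],"delta_rot":[0,0,-0.014],"fingers":0.9},{"linear":[0.13,0.18,-0.01],"delta_rot":[0,0,-0.014],"fingers":0.9},{"linear":[0.13,0.18,-0.01],"delta_rot":[0,0,-0.014],"fingers":0.9},{"linear":[0.13,0.18,-0.01],"delta_rot":[0,0,-0.014],"fingers":0.9},{"linear":[0.13,0.18,-0.01],"delta_rot":[0,0,-0.014],"fingers":0.9},{"linear":[0.13,0.18,-0.01],"delta_rot":[0,0,-0.014],"fingers":0.9},{"linear":[0.13,0.18,-0.01],"delta_rot":[0,0,-0.014],"fingers":0.9},{"linear":[0.13,0.18,-0.01],"delta_rot":[0,0,-0.014],"fingers":0.9},{"linear":[0.13,0.18,-0.01],"delta_rot":[0,0,-0.014],"fingers":0.9},{"linear":[0.13,0.18,-0.01],"delta_rot":[0,0,-0.014],"fingers":0.9},{"linear":[0.13,0.18,-0.01],"delta_rot":[0,0,-0.014],"fingers":0.9},{"linear":[0.13,0.18,-0.01],"delta_rot":[0,0,-0.014],"fingers":0.9},{"linear":[0.13,0.18,-0.01],"delta_rot":[0,0,-0.014],"fingers":0.9},{"linear":[0.13,0.18,-0.01],"delta_rot":[0,0,-0.014],"fingers":0.9},{"linear":[0.13,0.18,-0.01],"delta_rot":[0,0,-0.014],"fingers":0.9},{"linear":[0.13,0.18,-0.01],"delta_rot":[0,0,-0.014],"fingers":0.9},{"linear":[0.13,0.18,-0.01],"delta_rot":[0,0,-0.014],"fingers":0.9},{"linear":[0,0,0],"delta_rot":[0,0,0],"fingers":0.9},{"linear":[0,0,0],"delta_rot":[0,0,0],"fingers":0.9}]' 100
python3 - <<'E'
from h import *
p,d,c=grab('wrist');save('w1.png',p);np.savez('w1',p=p,d=d,**{k:c[k] for k in c});print(r.sense()['tcp_pos'],r.sense()['ee_rot'])
E
```

```text
time: 1.77
tcp_pos: [0.5355, -0.2076, 0.2091]
ee_rot: [-3.083, 0.603, 0.001]
wrist_force: [0.7, -2.0, 0.8]
opening: 0.0773
finger_force: 0.0
[ 0.53481688 -0.20918557  0.20927149] [ 3.08248344e+00 -6.06215613e-01 -1.40446487e-03]
```

View pics/w1.png

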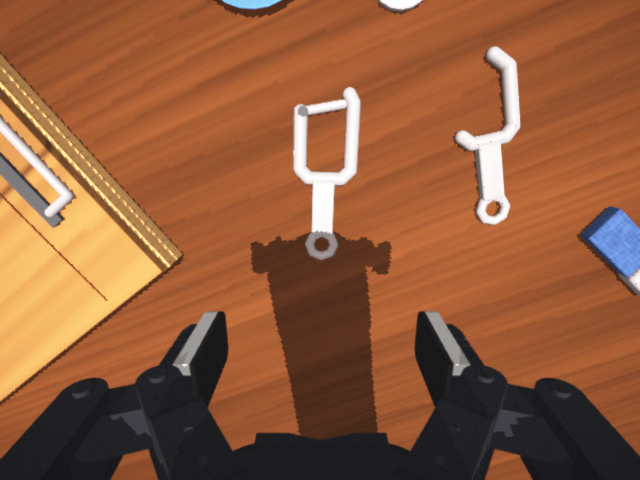

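The wrist view shows the gated hook upright: eye at (321,244), shank at x 312–333, hinge end at (301,110) and nose end at (350,95).

```bash
python3 - <<'E'
from h import *
c=vision.get_calibration('wrist')
P=at_z([(321,244),(301,110),(350,94),(312,185),(334,185),(312,231),(333,231)],c,0.008)
print(P.round(4))
ms=np.array([[-100,0],[30,22],[45,-24]])/1e3   # rough anchors
e=(P[3]+P[4])/2;f=(P[5]+P[6])/2;a=e-f
print(np.degrees(np.arctan2(a[1],a[0])),np.linalg.norm(P[3]-P[4]),(e-P[0],np.linalg.norm(e-P[0])))
a=e-P[0];print(np.degrees(np.arctan2(a[1],a[0])))
b=P[2]-P[1];print('arms',np.linalg.norm(b),np.degrees(np.arctan2(b[1],b[0]))+np.degrees(np.arctan2(46,15)))
z=np.load('w1.npz')
m=cv2.inRange(z['p'],(190,190,190),(255,255,255));n,l,st,ce=cv2.connectedComponentsWithStats(m);k=l[140,302] or l[200,322];print(st[k])
ys,xs=np.where((l==k)); Q=at_z(np.c_[xs,ys],c,.008)
for t in(-20,-21,-22,-23,-24):
  u=np.array([np.cos(np.radians(t)),np.sin(np.radians(t))]);v=np.array([-u[1],u[0]])
  X=Q[:,:2]@u;Y=Q[:,:2]@v;print(t,X.max(),Y.min(),Y.max(),Y.max()-Y.min())
E
```

```text
[[ 0.5067 -0.1966  0.008 ]
 [ 0.6267 -0.2271  0.008 ]
 [ 0.6226 -0.2712  0.008 ]
 [ 0.5627 -0.2107  0.008 ]
 [ 0.555  -0.2294  0.008 ]
 [ 0.5221 -0.1936  0.008 ]
 [ 0.5144 -0.2122  0.008 ]]
-22.85704631325754 0.020285392524669144 (array([ 0.05218202, -0.02342559,  0.        ]), np.float64(0.057198964758715144))
-24.176297812605196
arms 0.04431930987661899 -23.250875975405563
[ 294   87   66  147 3590]
-20 0.6835039800733028 -0.049580626880862365 0.010185559609334139 0.05976618649019651
-21 0.6841179045264552 -0.037889121299247874 0.02093593920025019 0.058825060499498066
-22 0.6845234400386897 -0.026287323755755973 0.0316799415012748 0.057967265257030776
-23 0.6847321860491503 -0.014677518838797109 0.042414293785227666 0.057091812624024775
-24 0.6847355784890475 -0.003063243007415555 0.05327066388311985 0.056333906890535405
```

```bash
python3 -m jog '[{"linear":[0.017,-0.02,-0.1],"delta_rot":[0,0,-0.001],"fingers":0.7},{"linear":[0,0,-0.2],"delta_rot":[0,0,0],"fingers":0.7},{"linear":[0,0,-0.2],"delta_rot":[0,0,0],"fingers":0.7},{"linear":[0,0,-0.2],"delta_rot":[0,0,0],"fingers":0.7},{"linear":[0,0,-0.2],"delta_rot":[0,0,0],"fingers":0.7},{"linear":[0,0,-0.2],"delta_rot":[0,0,0],"fingers":0.7},{"linear":[0,0,-0.2],"delta_rot":[0,0,0],"fingers":0.7},{"linear":[0,0,-0.15],"delta_rot":[0,0,0],"fingers":0.7},{"linear":[0,0,-0.1],"delta_rot":[0,0,0],"fingers":0.7},{"linear":[0,0,-0.1],"delta_rot":[0,0,0],"fingers":0.7},{"linear":[0,0,-0.05],"delta_rot":[0,0,0],"fingers":0.7},{"linear":[0,0,0],"delta_rot":[0,0,0],"fingers":0.7},{"linear":[0,0,0],"delta_rot":[0,0,0],"fingers":0.7},{"linear":[0,0,0],"delta_rot":[0,0,0],"fingers":0.7}]'
```

```text
time: 2.98
tcp_pos: [0.5377, -0.2122, 0.0067]
ee_rot: [3.081, -0.614, 0.003]
wrist_force: [0.3, -0.3, 0.2]
opening: 0.0597
finger_force: 0.0
```

```bash
python3 -m jog '[{"linear":[0,0,-0.02],"delta_rot":[0,0,0],"fingers":0.7},{"linear":[0,0,0],"delta_rot":[0,0,0],"fingers":0.4},{"linear":[0,0,0],"delta_rot":[0,0,0],"fingers":0.2},{"linear":[0,0,0],"delta_rot":[0,0,0],"fingers":0},{"linear":[0,0,0],"delta_rot":[0,0,0],"fingers":0},{"linear":[0,0,0],"delta_rot":[0,0,0],"fingers":0},{"linear":[0,0,0],"delta_rot":[0,0,0],"fingers":0},{"linear":[0,0,0],"delta_rot":[0,0,0],"fingers":0},{"linear":[0,0,0],"delta_rot":[0,0,0],"fingers":0},{"linear":[0,0,0],"delta_rot":[0,0,0],"fingers":0}]' 100
```

```text
time: 3.82
tcp_pos: [0.5373, -0.2117, 0.004]
ee_rot: [-3.081, 0.613, -0.001]
wrist_force: [-1.2, 1.9, 5.7]
opening: 0.0167
finger_force: 98.2
```

```bash
python3 -m jog '[{"linear":[0,0,0.05],"delta_rot":[0,0,0],"fingers":0},{"linear":[0,0,0.15],"delta_rot":[0,0,0],"fingers":0},{"linear":[0,0,0.2],"delta_rot":[0,0,0],"fingers":0},{"linear":[0,0,0.2],"delta_rot":[0,0,0],"fingers":0},{"linear":[0,0,0.2],"delta_rot":[0,0,0],"fingers":0},{"linear":[0,0,0.2],"delta_rot":[0,0,0],"fingers":0},{"linear":[0,0,0.2],"delta_rot":[0,0,0],"fingers":0},{"linear":[0,0,0.1],"delta_rot":[0,0,0],"fingers":0},{"linear":[0,0,0],"delta_rot":[0,0,0],"fingers":0}]' && python3 -m jog '[{"linear":[-0.024,0.173,0],"delta_rot":[0,0,0.013],"fingers":0},{"linear":[-0.024,0.173,0],"delta_rot":[0,0,0.013],"fingers":0},{"linear":[-0.024,0.173,0],"delta_rot":[0,0,0.013],"fingers":0},{"linear":[-0.024,0.173,0],"delta_rot":[0,0,0.013],"fingers":0},{"linear":[-0.024,0.173,0],"delta_rot":[0,0,0.013],"fingers":0},{"linear":[-0.024,0.173,0],"delta_rot":[0,0,0.013],"fingers":0},{"linear":[-0.024,0.173,0],"delta_rot":[0,0,0.013],"fingers":0},{"linear":[-0.024,0.173,0],"delta_rot":[0,0,0.013],"fingers":0},{"linear":[-0.024,0.173,0],"delta_rot":[0,0,0.013],"fingers":0},{"linear":[-0.024,0.173,0],"delta_rot":[0,0,0.013],"fingers":0},{"linear":[-0.024,0.173,0],"delta_rot":[0,0,0.013],"fingers":0},{"linear":[-0.024,0.173,0],"delta_rot":[0,0,0.013],"fingers":0},{"linear":[-0.024,0.173,0],"delta_rot":[0,0,0.013],"fingers":0},{"linear":[-0.024,0.173,0],"delta_rot":[0,0,0.013],"fingers":0},{"linear":[-0.024,0.173,0],"delta_rot":[0,0,0.013],"fingers":0},{"linear":[-0.024,0.173,0],"delta_rot":[0,0,0.013],"fingers":0},{"linear":[0,0,0],"delta_rot":[0,0,0],"fingers":0},{"linear":[0,0,0],"delta_rot":[0,0,0],"fingers":0},{"linear":[0,0,0],"delta_rot":[0,0,0],"fingers":0}]'
python3 - <<'E'
from h import *
p,d,c=grab('wrist');save('w2.png',p);np.savez('w2',p=p,d=d,**c);s=r.sense();print(s['tcp_pos'],s['ee_rot'],s['q'])
E
```

```text
time: 4.57
tcp_pos: [0.5384, -0.2123, 0.1622]
ee_rot: [3.08, -0.613, 0.007]
wrist_force: [1.4, -0.9, -3.4]
opening: 0.0164
finger_force: 98.3
time: 6.15
tcp_pos: [0.491, 0.1204, 0.1592]
ee_rot: [3.115, 0.409, -0.0]
wrist_force: [0.4, -0.6, -3.2]
opening: 0.0167
finger_force: 98.4
[0.4910579  0.11989303 0.15915375] [ 3.11476088e+00  4.07025606e-01 -4.76882749e-04] [ 0.1452599   0.12842634 -0.50461217  1.88222623  0.06824857  1.14805032
 -1.69483606]
```

View pics/w2.png

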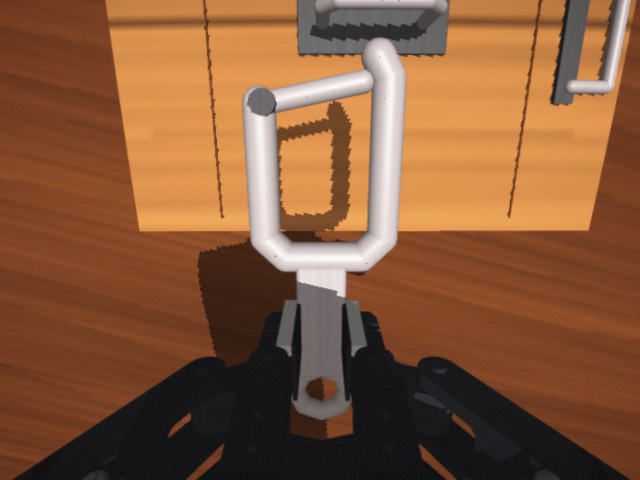

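The hook is held squarely, with its hinge end at (261,101) and nose end at (380,50). The staple's feet are at the top edge of the picture, near (318,28) and (432,25). Next I'll check the hook's tilt and yaw from depth.

```bash
python3 - <<'E'
from h import *
z=np.load('w2.npz');d=z['d'];c={k:z[k] for k in('mtx','k1','eye','orientation')}
s=r.sense();M=R.from_rotvec(s['ee_rot']).as_matrix();print('yaw',np.degrees(np.arctan2(M[1,0],M[0,0])))
uv=[(322,275),(322,257),(262,200),(261,130),(388,200),(388,100),(385,75)]
P=at_d(uv,d,c);print(P.round(4));print(((P-s['tcp_pos'])@M).round(4))
# horizontal geometry at bar centre height
h=s['tcp_pos'][2]+.004
cx=lambda row,a,b:None
E1=at_z([(246,200),(280,200),(245,130),(278,130),(371,200),(403,200),(374,100),(405,100),(322,244),(322,271)],c,h)
L=(E1-s['tcp_pos'])@M;print(L.round(4))
H=E1[[0,1,2,3]]; 
for i in(0,4):
  a=(L[i+2]+L[i+3])/2-(L[i]+L[i+1])/2;print('arm yaw rel tool (tool y = right)',np.degrees(np.arctan2(a[1],a[0])))
F=at_z([(318,36),(432,36)],c,.053);print('feet',F)
E=at_z([(299,54),(447,54)],c,.053);v=E[0]-E[1];print('leaf edge',E,np.linalg.norm(v),np.degrees(np.arctan2(v[1],v[0]))-90)
E=at_z([(140,231),(590,231)],c,.05);v=E[0]-E[1];print('lid edge',E,np.degrees(np.arctan2(v[1],v[0]))-90)
E
```

```text
yaw 14.890031402690942
[[0.5143 0.1271 0.1659]
 [0.5216 0.1291 0.1661]
 [0.5375 0.1561 0.1663]
 [0.5615 0.1619 0.1651]
 [0.5495 0.1114 0.1667]
 [0.5822 0.1222 0.1675]
 [0.5895 0.1254 0.1664]]
[[ 0.0243 -0.001  -0.0068]
 [ 0.0318 -0.001  -0.0069]
 [ 0.0542 -0.0231 -0.0071]
 [ 0.0789 -0.0224 -0.0059]
 [ 0.0543  0.0232 -0.0075]
 [ 0.0886  0.0212 -0.0084]
 [ 0.0966  0.02   -0.0073]]
[[ 0.0536 -0.0296 -0.004 ]
 [ 0.0536 -0.0168 -0.004 ]
 [ 0.0789 -0.0284 -0.004 ]
 [ 0.0788 -0.0167 -0.004 ]
 [ 0.0536  0.0174 -0.004 ]
 [ 0.0536  0.0295 -0.004 ]
 [ 0.0889  0.0171 -0.004 ]
 [ 0.0889  0.0279 -0.004 ]
 [ 0.0362 -0.001  -0.004 ]
 [ 0.0248 -0.001  -0.004 ]]
arm yaw rel tool (tool y = right) 1.4639113912316364
arm yaw rel tool (tool y = right) -1.5853739280260621
feet [[0.61709001 0.15652429 0.053     ]
 [0.63495188 0.09059313 0.053     ]]
leaf edge [[0.60462789 0.1651281  0.053     ]
 [0.62805896 0.07844353 0.053     ]] 0.08979549329548586 15.125734479580032
lid edge [[ 0.46692757  0.24699591  0.05      ]
 [ 0.54901449 -0.06206145  0.05      ]] 14.874567135969997
```

```bash
python3 -m jog '[{"linear":[0.003,-0.011,-0.1],"delta_rot":[0,0,0],"fingers":0},{"linear":[0,0,-0.15],"delta_rot":[0,0,0],"fingers":0},{"linear":[0,0,-0.15],"delta_rot":[0,0,0],"fingers":0},{"linear":[0,0,-0.15],"delta_rot":[0,0,0],"fingers":0},{"linear":[0,0,-0.12],"delta_rot":[0,0,0],"fingers":0},{"linear":[0,0,-0.08],"delta_rot":[0,0,0],"fingers":0},{"linear":[0,0,0],"delta_rot":[0,0,0],"fingers":0},{"linear":[0,0,0],"delta_rot":[0,0,0],"fingers":0},{"linear":[0,0,0],"delta_rot":[0,0,0],"fingers":0}]'
python3 - <<'E'
from h import *
p,d,c=grab('wrist');save('w3.png',p);np.savez('w3',p=p,d=d,**c);s=r.sense();print(s['tcp_pos'],s['ee_rot'])
E
```

```text
time: 6.95
tcp_pos: [0.4919, 0.119, 0.07]
ee_rot: [-3.115, -0.407, -0.002]
wrist_force: [1.2, -0.5, -2.8]
opening: 0.0163
finger_force: 98.3
[0.49202967 0.11912151 0.07019743] [-3.11491864e+00 -4.07506308e-01 -2.44749808e-03]
```

View pics/w3.png

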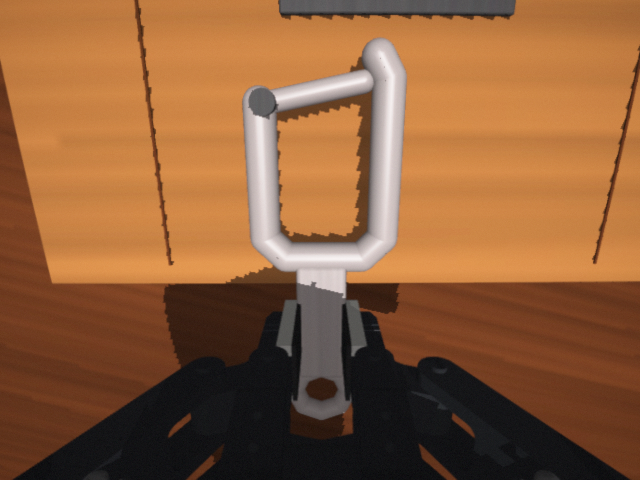

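The leaf's near edge runs from px 281 to 514, which puts the left leg at column ~320. That lines up with the pocket's middle, so I can advance and check along the way.

```bash
python3 -m jog '[{"linear":[0.04,0.011,-0.015],"delta_rot":[0,0,0],"fingers":0},{"linear":[0.064,0.017,0],"delta_rot":[0,0,0],"fingers":0},{"linear":[0.064,0.017,0],"delta_rot":[0,0,0],"fingers":0},{"linear":[0.064,0.017,0],"delta_rot":[0,0,0],"fingers":0},{"linear":[0.04,0.011,0],"delta_rot":[0,0,0],"fingers":0},{"linear":[0,0,0],"delta_rot":[0,0,0],"fingers":0},{"linear":[0,0,0],"delta_rot":[0,0,0],"fingers":0}]'
python3 - <<'E'
from h import *
p,d,c=grab('wrist');save('w4.png',p);s=r.sense();print(s['tcp_pos'],s['ee_rot'])
E
```

```text
time: 7.58
tcp_pos: [0.524, 0.128, 0.0673]
ee_rot: [-3.115, -0.408, 0.001]
wrist_force: [-0.4, 0.2, -3.3]
opening: 0.0169
finger_force: 98.4
[0.52369534 0.12784439 0.06725265] [-3.11483956e+00 -4.08049495e-01  1.14678732e-03]
```

View pics/w4.png

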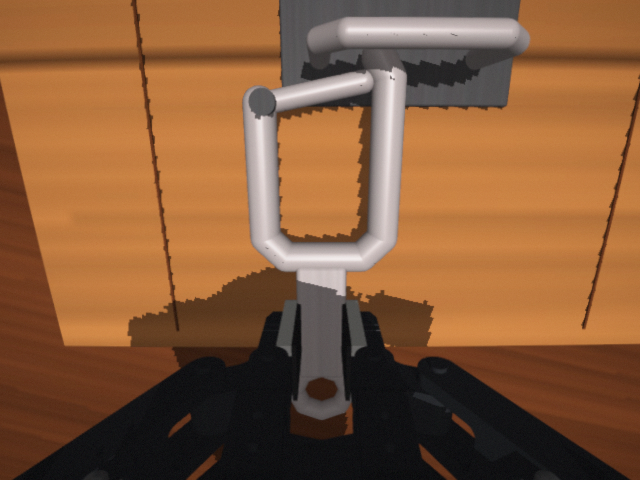

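The nose is passing inside the arch, and the left leg, at column ~318, is lined up with the pocket. Now I'll push.

```bash
python3 -m jog '[{"linear":[0.04,0.011,0],"delta_rot":[0,0,0],"fingers":0},{"linear":[0.04,0.011,0],"delta_rot":[0,0,0],"fingers":0},{"linear":[0.04,0.011,0],"delta_rot":[0,0,0],"fingers":0},{"linear":[0.04,0.011,0],"delta_rot":[0,0,0],"fingers":0},{"linear":[0.04,0.011,0],"delta_rot":[0,0,0],"fingers":0},{"linear":[0.04,0.011,0],"delta_rot":[0,0,0],"fingers":0},{"linear":[0.04,0.011,0],"delta_rot":[0,0,0],"fingers":0},{"linear":[0.04,0.011,0],"delta_rot":[0,0,0],"fingers":0},{"linear":[0.04,0.011,0],"delta_rot":[0,0,0],"fingers":0},{"linear":[0.04,0.011,0],"delta_rot":[0,0,0],"fingers":0},{"linear":[0.04,0.011,0],"delta_rot":[0,0,0],"fingers":0},{"linear":[0,0,0],"delta_rot":[0,0,0],"fingers":0}]' && python3 -m jog '[{"linear":[0.016,0.004,0],"delta_rot":[0,0,0],"fingers":0},{"linear":[0,0,0],"delta_rot":[0,0,0],"fingers":0},{"linear":[0,0,0],"delta_rot":[0,0,0],"fingers":0}]'
```

```text
time: 8.63
tcp_pos: [0.5786, 0.1426, 0.068]
ee_rot: [-3.115, -0.407, -0.004]
wrist_force: [-0.0, -0.7, -3.6]
opening: 0.0162
finger_force: 98.4
time: 8.88
tcp_pos: [0.5789, 0.1425, 0.0676]
ee_rot: [3.115, 0.407, 0.001]
wrist_force: [0.6, -0.3, -2.9]
opening: 0.0169
finger_force: 98.4
```

```bash
for i in 1; do python3 -m jog '[{"linear":[0.016,0.004,0],"delta_rot":[0,0,0],"fingers":0},{"linear":[0,0,0],"delta_rot":[0,0,0],"fingers":0},{"linear":[0,0,0],"delta_rot":[0,0,0],"fingers":0}]'; python3 -m jog '[{"linear":[0.016,0.004,0],"delta_rot":[0,0,0],"fingers":0},{"linear":[0,0,0],"delta_rot":[0,0,0],"fingers":0},{"linear":[0,0,0],"delta_rot":[0,0,0],"fingers":0}]'; done
python3 - <<'E'
from h import *
p,d,c=grab('wrist');save('w5.png',p)
E
```

```text
time: 9.13
tcp_pos: [0.5807, 0.1432, 0.0676]
ee_rot: [3.115, 0.408, 0.0]
wrist_force: [0.2, 0.6, -3.3]
opening: 0.0165
finger_force: 98.4
time: 9.38
tcp_pos: [0.5826, 0.1438, 0.0675]
ee_rot: [-3.115, -0.408, -0.0]
wrist_force: [-0.0, -0.3, -2.9]
opening: 0.0163
finger_force: 98.4
```

View pics/w5.png

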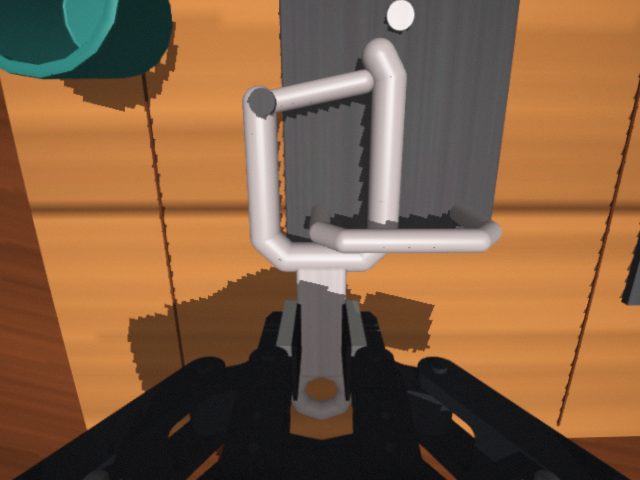

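The gate, from (261,101) to (372,82), is shut ahead of the leg. The leg stands inside the pocket, with its foot near (319,210). I'll back off a little and lower the hook onto the leaf.

```bash
python3 -m jog '[{"linear":[-0.032,-0.009,0],"delta_rot":[0,0,0],"fingers":0},{"linear":[-0.032,-0.009,0],"delta_rot":[0,0,0],"fingers":0},{"linear":[0,0,-0.03],"delta_rot":[0,0,0],"fingers":0},{"linear":[0,0,-0.025],"delta_rot":[0,0,0],"fingers":0},{"linear":[0,0,-0.015],"delta_rot":[0,0,0],"fingers":0},{"linear":[0,0,0],"delta_rot":[0,0,0],"fingers":0},{"linear":[0,0,0],"delta_rot":[0,0,0],"fingers":0}]'; python3 -m jog '[{"linear":[0,0,-0.008],"delta_rot":[0,0,0],"fingers":0},{"linear":[0,0,0],"delta_rot":[0,0,0],"fingers":0},{"linear":[0,0,0],"delta_rot":[0,0,0],"fingers":0}]'
```

```text
time: 10.02
tcp_pos: [0.5747, 0.1416, 0.0589]
ee_rot: [-3.115, -0.408, 0.001]
wrist_force: [0.3, -0.3, -3.1]
opening: 0.0165
finger_force: 98.4
time: 10.27
tcp_pos: [0.5749, 0.1416, 0.0582]
ee_rot: [-3.115, -0.408, -0.0]
wrist_force: [-0.3, -0.2, -2.7]
opening: 0.0164
finger_force: 98.4
```

```bash
python3 -m jog '[{"linear":[0,0,-0.009],"delta_rot":[0,0,0],"fingers":0},{"linear":[0,0,0],"delta_rot":[0,0,0],"fingers":0},{"linear":[0,0,0],"delta_rot":[0,0,0],"fingers":0.25},{"linear":[0,0,0],"delta_rot":[0,0,0],"fingers":0.35},{"linear":[0,0,0],"delta_rot":[0,0,0],"fingers":0.5},{"linear":[0,0,0],"delta_rot":[0,0,0],"fingers":0.6},{"linear":[0,0,0],"delta_rot":[0,0,0],"fingers":0.6},{"linear":[0,0,0],"delta_rot":[0,0,0],"fingers":0.6},{"linear":[0,0,0.05],"delta_rot":[0,0,0],"fingers":0.6},{"linear":[0,0,0.1],"delta_rot":[0,0,0],"fingers":0.6},{"linear":[0,0,0.2],"delta_rot":[0,0,0],"fingers":0.6},{"linear":[0,0,0.2],"delta_rot":[0,0,0],"fingers":0.6},{"linear":[0,0,0.2],"delta_rot":[0,0,0],"fingers":0.6},{"linear":[0,0,0.2],"delta_rot":[0,0,0],"fingers":0.6},{"linear":[0,0,0],"delta_rot":[0,0,0],"fingers":0.6},{"linear":[0,0,0],"delta_rot":[0,0,0],"fingers":0.6}]'
python3 - <<'E'
from h import *
p,d,c=grab('wrist');s,_,_=grab('scene')
save('fin.png',np.hstack([cv2.resize(p,(400,300)),cv2.resize(s[190:340,330:530],(400,300))]))
E
```

```text
time: 11.6
tcp_pos: [0.5759, 0.142, 0.1738]
ee_rot: [-3.115, -0.408, -0.006]
wrist_force: [0.0, -0.5, -0.2]
opening: 0.0514
finger_force: 0.0
```

View pics/fin.png

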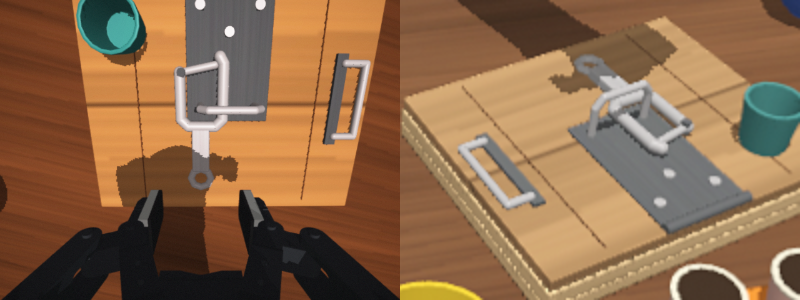

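The hook lies on the lid around the left leg, with its gate from (181,72) to (218,64) shut. The gripper is clear.

```bash
python3 -c "
from bench import r
print(r.sign_off())"
```

```text
the job is handed in; nothing more can be done
None
```

The gated snap hook is clipped onto the staple's left leg with its gate shut, lying on the lid and released; the job was handed in at about 12 s of the 48 s allowed, and the sign-off returned no verdict.

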